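# Square up the leaning violin blanks and stand the keeper behind them

### The job

Push the leaning row of maple blanks upright, tight against the rack's backstop, and square it so that every blank's end is against the side fence. Tip the keeper block up onto its end on the bench, let go of it there, then take it afresh and stand it in the rack on its end behind the row, between the row and the front lip, roughly midway along the blanks and touching or almost touching the last one. Do not disturb the cup, the gouge or the plane.

Things in the scene. Friction and masses are not known exactly. Their poses are not given: they have to be found in the camera images.
- rack: Dark wooden rack, fixed, 144 x 150 mm. Origin: centre of underside, z up. Floor top at z = 10 mm. Backstop at the +x end: inner face x = +59 mm, top z = 80, 14 thick, y = -75 to +45. Front lip at the -x end: inner face x = -59 mm, top z = 40, 12 thick, in two halves with a 52 mm wide opening between them (y = -26 to +26). Side fence along -y: inner face y = -60 mm, top z = 50. The +y side is open.
- blank1_mid (a point): Centre of a plain maple blank, a flat board 16 mm thick (own x) x 110 mm long (own y) x 70 mm high (own z), about 85 g, loose. First in the row, nearest the backstop. At the start it leans 34 degrees away from the backstop and overhangs the lip, its length along the rack's y and its end pulled 6 to 21 mm away from the side fence.
- blank2_mid (a point): Centre of a plain maple blank, a flat board 16 mm thick (own x) x 110 mm long (own y) x 70 mm high (own z), about 85 g, loose. Second from the backstop. At the start it leans 34 degrees away from the backstop and overhangs the lip, its length along the rack's y and its end pulled 6 to 21 mm away from the side fence.
- blank3_mid (a point): Centre of a plain maple blank, a flat board 16 mm thick (own x) x 110 mm long (own y) x 70 mm high (own z), about 85 g, loose. Third from the backstop. At the start it leans 34 degrees away from the backstop and overhangs the lip, its length along the rack's y and its end pulled 6 to 21 mm away from the side fence.
- blank4_mid (a point): Centre of a plain maple blank, a flat board 16 mm thick (own x) x 110 mm long (own y) x 70 mm high (own z), about 85 g, loose. Last of the row, nearest the front lip. At the start it leans 34 degrees away from the backstop and overhangs the lip, its length along the rack's y and its end pulled 6 to 21 mm away from the side fence.
- keeper_mid (a point): Centre of the keeper, a loose dark wooden block with two steel bands, 120 mm long (own x) x 40 thick (own y) x 60 wide (own z), 0.45 kg, both ends alike. It starts lying on the bench (own z up, centre 30 mm up), its length roughly sideways to the robot. Standing on end, its centre is 60 mm up. It fits between upright row and lip only with its 40 mm across the gap (14 mm to spare).
- keeper: The keeper block as a whole; origin at the centre of the face it lies on at the start, 30 mm from its centre along own -z.
- cup_mid (a point): Middle of a white paper cup, 72 mm across, 85 mm high, loose; to be left alone.
- gouge_mid (a point): A carving gouge lying on the bench, 250 mm long (own x, dark turned handle to -x), point at the ferrule; to be left alone.
- plane_mid (a point): A small wooden hand plane, body 150 x 50 x 35 mm (own x, y, z), blade standing 88 mm high; to be left alone.
Things that resemble listed ones, but are neither listed nor needed, are in the scene too. Leave any pink or purple look-alike of the part that bears blank1_mid alone.

How it is judged:
By the outcome, as a careful person would: the job done as asked, in the order asked, and still so for the second after the job is handed in, with the robot touching nothing.
It also fails if it takes over 72 s, if anything falls off the work surface, if the arm or the gripper's body presses on something with over 40 N, if the wrist force passes 120 N, or if a joint passes its speed limit or range.

### The arm

A 6-joint arm with a two-finger parallel gripper is mounted at the origin on the work surface. World frame = base frame: x ahead of the robot, y to its left, z up, the work surface at z = 0. Lengths are in mm, angles in rad, forces in N, time in s.
With the tool pointing down it reaches from about 350 to 975 mm from the base axis. Payload 7.1 kg.
Tool frame: the origin (TCP) lies at the very end of the fingers, on their centre line; the grasp point (between the pads) lies tcp_to_grasp behind it (tcp_to_grasp is the distance from the TCP to the grasp point, in mm); z points along the fingers, x is the direction in which the jaws open and shut, and the axes are right-handed (so a half turn about z gives the same grasp; the last joint's range is limited). The gripper opens to 88 mm and grips with 3 to 60 N. Pads are 20 mm wide; open, the fingers measure 115 mm over their backs; the gripper's body (75 mm by 178 mm) begins 61 mm behind the grasp point.
Start: joints at [-1.158, 0.423, 1.63, -0, 1.089, -0.019], TCP at [261.581, -567.609, 222.675] pointing down, gripper open.
Joint ranges: [-3, 3], [-0.9, 2.11], [0.09, 2.58], [-1.31, 4.45], [0.11, 2.69], [-2.54, 2.54]. Speed limits (rad/s): [2.39, 2.39, 3.01, 3.14, 3.14, 3.14].

### API

Orientations are given as a rotation vector (axis times angle).
In Python, from workcell import get_obs, get_image, close_job, recognise, mark_of, tcp_to_grasp gives the robot as it stands. The module is installed in compiled form; this text tells all that it offers.
- The arm moves only by the tool move_arm, never from a script. Its argument "motion" is a list of rows, each a list of 7 numbers: the shift along the world's x, y, z in mm, then the turn, a rotation vector about the world's x, y, z in rad, then the finger opening in mm, from 0 to 87.8. A call has 1 to 5 rows; each row is the pose to reach, as a shift and turn from the pose commanded when the call began; what a row does not reach only later rows make up. A row lasts 1/12 s, in which the tool goes at most 41.7 mm and 7.16 degrees, less where a joint would pass 70% of its speed; a pose out of reach is approached as far as the arm can. A call with a gripper value outside its range is refused whole. The fingers move at their own pace and stop on an object; the grip force is fixed at half the most. Time passes only in rows, so rows that repeat a pose let the fingers close. It gives the time, the measured TCP pose, the force and the opening at its end, in the units of the state.
- get_obs(): the state, without advancing time (a new reading comes with each control period).
- get_image(name): name is "scene" or "top" or "wrist"; returns a dict with "color" (400x640x3 uint8, red, green, blue), "mtx" (3x3 intrinsics, pixels), "k1" (the pictures are not rectified: a ray, as slopes to the right and down, at radius r is drawn at 1 + k1 r^2 times it, then the intrinsics apply), "camera_from_world" (4x4, takes a point from world to camera coordinates). Camera axes: x right, y up, looking along -z (the intrinsics and any distortion apply to the point x, -y, -z); pixel columns grow to the right and rows downward; lengths in mm; the calibration is good to about 2 mm. A picture is of the moment at which its call begins. There is no depth.
- close_job(): hands the job in, once; it reports no verdict.
Trained networks look in a picture, given as the dict that the camera call returned (one of the last four; its "shot" number tells which), for a name from the list of things; names that differ only in an ending like _2 or _b are one class to them, and where a whole thing is asked for, a point or a joint stands for the part that bears it (a point fixed in the world has none). Each returns a list of dicts, best first, with "p" (0 to 1); they miss things now and then, are a little off and sometimes report something else, mostly with a low value. They report only what shows in the picture. A call takes as long as a camera call. They do not tell look-alikes from the thing itself.
- recognise(picture, label): "bbox" ([centre column, centre row, width, height] in pixels, round what is visible of it).
- mark_of(picture, label): "location" ([row, column] in pixels: a listed point, or the origin of a listed thing).
The state is a dict: "t": time; "qpos": joint angles; "qvel": joint speeds; "joint_torque": joint torques, N m; "ee_pos": TCP position; "orientation": TCP orientation; "ft_force": force on the tool from outside, world axes, zero at the start; "moment": the same for the moment, N m; "width": finger opening in mm.
Only numpy, scipy, OpenCV 4.12 (cv2) and the standard library are available. Lean on these libraries where they do the work, as an engineer would, in place of code of your own. Each camera call takes 0.05 s, during which the arm holds its last target. There are 200 camera calls.

## Working session

There is one attempt and no reset: what is moved stays moved. The work goes in short steps, Python scripts to look and compute and a tool call to move; the robot and the scene stay as the last step left them, time stands still between calls to the robot, and variables do not carry over. Pictures are saved under pics/ and viewed, about 8 in all and at most 12, crops included, and the job is handed in when it is done.

Besides the shell and the picture viewer there is one more tool, called after "Emit:" by a JSON object that holds its "api" and its "payload". move_arm: Moves the arm, as the interface text tells. Its arguments: {"type":"object","properties":{"motion":{"type":"array"}},"required":["motion"]}

```bash
mkdir -p pics
cat > h.py <<'E'
import numpy as np, cv2
from workcell import *
def ray(im,u,v):
    K=im["mtx"];a=np.array([(u-K[0,2])/K[0,0],(v-K[1,2])/K[1,1]]);k=im["k1"];s=a.copy()
    for _ in range(30): s=a/(1+k*(s@s))
    M=np.array(im["camera_from_world"]);R=M[:3,:3];t=M[:3,3]
    return -R.T@t, R.T@np.array([s[0],-s[1],-1.])
def at_z(im,u,v,z):
    o,d=ray(im,u,v); return o+d*(z-o[2])/d[2]
def proj(im,P):
    M=np.array(im["camera_from_world"]);p=(M[:3,:3]@np.atleast_2d(P).T).T+M[:3,3]
    s=np.c_[p[:,0]/-p[:,2],-p[:,1]/-p[:,2]];s=s*(1+im["k1"]*(s**2).sum(1,keepdims=True))
    K=im["mtx"];return np.c_[s[:,0]*K[0,0]+K[0,2],s[:,1]*K[1,1]+K[1,2]]
def tri(ims,uvs):
    A=np.zeros((3,3));b=np.zeros(3)
    for im,(u,v) in zip(ims,uvs):
        o,d=ray(im,u,v);d=d/np.linalg.norm(d);Q=np.eye(3)-np.outer(d,d);A+=Q;b+=Q@o
    return np.linalg.solve(A,b)
def save(im,n,crop=None,s=1):
    c=im["color"][:,:,::-1]
    if crop: c=c[crop[1]:crop[3],crop[0]:crop[2]]
    cv2.imwrite(f"pics/{n}.png",cv2.resize(c,None,fx=s,fy=s,interpolation=cv2.INTER_CUBIC))
E
python3 - <<'E'
from h import *
np.set_printoptions(precision=1,suppress=True)
print(get_obs(),tcp_to_grasp)
ims={n:get_image(n) for n in("scene","top")}
for n,im in ims.items(): print(n,im["mtx"],im["k1"],im["camera_from_world"])
both=np.vstack([ims["scene"]["color"],ims["top"]["color"]])[:,:,::-1]
cv2.imwrite("pics/a.png",cv2.resize(both,(480,600)))
save(ims["scene"],"scene0",s=1.25);save(ims["top"],"top0",s=1.25)
for l in["rack","keeper","keeper_mid","blank1_mid","blank2_mid","blank3_mid","blank4_mid","cup_mid","gouge_mid","plane_mid"]:
    for n,im in ims.items():
        print(l,n,[(np.round(r["location"][::-1]),round(r["p"],2)) for r in mark_of(im,l)][:4])
E
```

```text
{'t': 0.0, 'qpos': array([-1.2,  0.4,  1.6, -0. ,  1.1, -0. ]), 'qvel': array([ 0.,  0.,  0., -0.,  0.,  0.]), 'joint_torque': array([ -0. , -54.5, -27.4,   0.1,   0. ,  -0. ]), 'ee_pos': array([ 261.4, -567.1,  221.9]), 'orientation': array([-2.6,  1.7,  0. ]), 'ft_force': array([-0.6, -0.4, -0.4]), 'moment': array([-0. , -0.1, -0. ]), 'width': 87.87782718082107} 18.700000000000003
scene [[466.5   0.  313.7]
 [  0.  466.5 199.3]
 [  0.    0.    1. ]] -0.02485922887452455 [[   -0.4     0.9     0.    263.8]
 [   -0.7    -0.4     0.6   363.3]
 [    0.5     0.2     0.8 -1630.7]
 [    0.      0.      0.      1. ]]
top [[520.3   0.  320.5]
 [  0.  520.3 194.9]
 [  0.    0.    1. ]] -0.12572607335653557 [[   -0.1    -1.     -0.     31.6]
 [    1.     -0.1     0.2  -549.6]
 [   -0.2     0.      1.  -1551.6]
 [    0.      0.      0.      1. ]]
rack scene [(array([274., 183.]), 0.71)]
rack top [(array([376., 213.]), 0.96)]
keeper scene [(array([365., 229.]), 0.95)]
keeper top [(array([277., 202.]), 0.92), (array([193., 269.]), 0.65)]
keeper_mid scene [(array([365., 227.]), 0.72)]
keeper_mid t
[... 251 characters left out ...]
, 160.]), 0.69), (array([308., 245.]), 0.63), (array([374., 209.]), 0.6)]
blank2_mid scene [(array([280., 174.]), 0.52), (array([221., 117.]), 0.41)]
blank2_mid top [(array([378., 211.]), 0.66)]
blank3_mid scene [(array([275., 165.]), 0.59), (array([277., 175.]), 0.16)]
blank3_mid top [(array([376., 217.]), 0.78)]
blank4_mid scene [(array([279., 157.]), 0.48)]
blank4_mid top [(array([384., 226.]), 0.7)]
cup_mid scene [(array([291., 264.]), 0.97), (array([273., 182.]), 0.47)]
cup_mid top [(array([323., 144.]), 0.8)]
gouge_mid scene [(array([226., 117.]), 0.65)]
gouge_mid top [(array([468., 252.]), 0.74)]
plane_mid scene [(array([486., 217.]), 0.94)]
plane_mid top [(array([189., 266.]), 0.82)]
```

View pics/scene0.png

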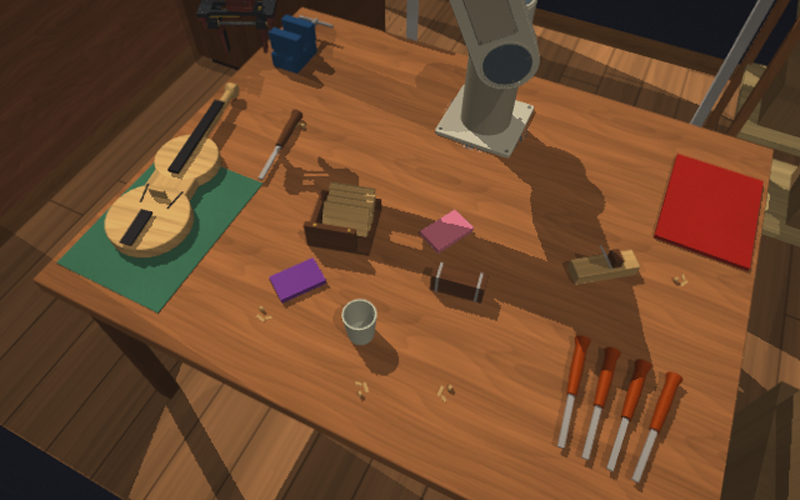

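Run:
```python
from h import *
im=get_image("top");save(im,"topc",(160,110,480,290),2.5)
```

```text
(no output)
```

View pics/topc.png

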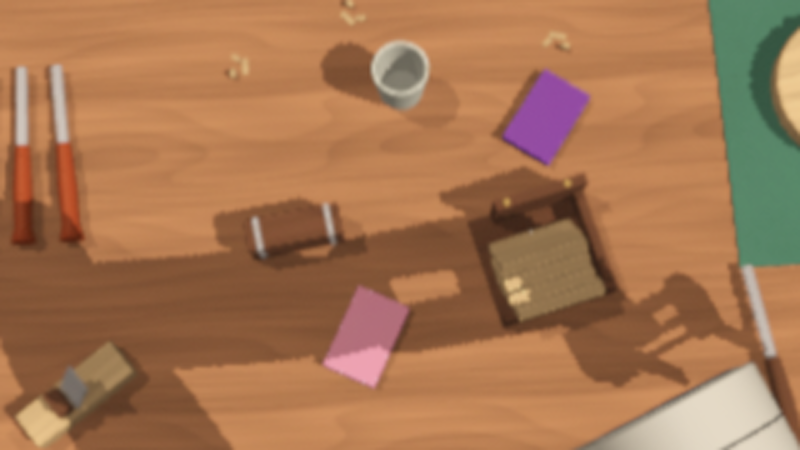

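The scene shows the rack with the leaning row at (350,215) of the 800-wide view. The keeper, dark with two bands, is at (460,285) and the cup at (360,322). The pink (447,230) and purple (298,280) look-alikes and the plane (600,265) are to be left alone. In the top crop the backstop is at (540,195), the fence on the right, the open side on the left, and the row leans toward the robot.

Run:
```python
from h import *
np.set_printoptions(precision=1,suppress=True)
im=get_image("top");sc=get_image("scene")
def w(x,y,z): return at_z(im,160+x/2.5,110+y/2.5,z)
for n,p in dict(bsL=(492,207,80),bsR=(584,178,80),fr=(620,293,50),fl=(507,327,0),cup=(400,68,85),
  kL=(255,219,60),kR=(333,206,60),kl2=(262,250,60),kr2=(340,237,60),pinkA=(362,287,16),pinkB=(410,306,16),plane=(113,345,35),pl2=(15,405,35)).items(): print(n,w(*p))
print("keeper",tri([im,sc],[mark_of(i,"keeper_mid")[0]["location"][::-1] for i in(im,sc)]))
print("keeper o",tri([im,sc],[mark_of(i,"keeper")[0]["location"][::-1] for i in(im,sc)]))
print("rack",tri([im,sc],[mark_of(i,"rack")[0]["location"][::-1] for i in(im,sc)]))
w_=get_image("wrist");M=np.array(w_["camera_from_world"]);print(-M[:3,:3].T@M[:3,3],M,w_["mtx"])
print(get_obs()["orientation"].tolist())
```

```text
bsL [ 547.3 -110.3   80. ]
bsR [ 578.  -227.1   80. ]
fr [ 436.2 -263.9   50. ]
fl [ 409. -125.    0.]
cup [732.6  -6.8  85. ]
kL [553.  184.1  60. ]
kR [564.3  86.1  60. ]
kl2 [513.  176.5  60. ]
kr2 [524.2  79.1  60. ]
pinkA [467.8  55.9  16. ]
pinkB [440.2  -3.4  16. ]
plane [407.5 369.1  35. ]
pl2 [338.4 493.2  35. ]
keeper [545.2 134.4  33.3]
keeper o [541.3 132.7   0.6]
rack [ 501.8 -181.1   -2.1]
[ 334.9 -531.5  384.3] [[   0.4   -0.9   -0.  -622.4]
 [   0.9    0.4   -0.3   36.8]
 [   0.3    0.1    1.  -391.9]
 [   0.     0.     0.     1. ]] [[293.7   0.  317. ]
 [  0.  293.7 202.6]
 [  0.    0.    1. ]]
[-2.6457067475179903, 1.6939847973811009, 4.085662964522522e-05]
```

Emit:
{"api": "move_arm", "payload": {"motion": [[40,92,0,0,0,-0.1,50],[80,184,0,0,0,-0.17,50],[160,367,0,0,0,-0.17,50],[160,367,0,0,0,-0.17,50],[160,367,0,0,0,-0.17,50]]}}

```text
t: 2.02
ee_pos: [345.1, -374.9, 222.8]
orientation: [-2.492, 1.913, -0.001]
ft_force: [1.3, -0.3, 0.0]
width: 58.1
```

Emit:
{"api": "move_arm", "payload": {"motion": [[160,367,0,0,0,-0.17,50],[160,367,0,0,0,-0.17,50]]}}

```text
t: 2.18
ee_pos: [377.2, -302.2, 223.0]
orientation: [2.315, -2.124, 0.001]
ft_force: [1.5, 0.2, 1.3]
width: 50.3
```

Emit:
{"api": "move_arm", "payload": {"motion": [[17,38,0,0,0,0.085,50],[33,76,0,0,0,0.17,50],[42,100,0,0,0,0.17,50],[42,100,0,0,0,0.17,50]]}}

```text
t: 2.52
ee_pos: [419.8, -200.0, 222.9]
orientation: [-2.496, 1.907, 0.0]
ft_force: [-0.8, -0.3, 0.7]
width: 49.9
```

Run:
```python
from h import *
np.set_printoptions(precision=1,suppress=True)
im=get_image("wrist");save(im,"w1",s=1.25);o=get_obs();print(o["ee_pos"],o["orientation"].tolist(),o["width"])
import pickle;pickle.dump(im,open("w1.pkl","wb"))
```

```text
[ 419.4 -201.8  222.9] [-2.4961461317711673, 1.9074055267729808, -0.0004843681859691396] 50.217640099110895
```

View pics/w1.png

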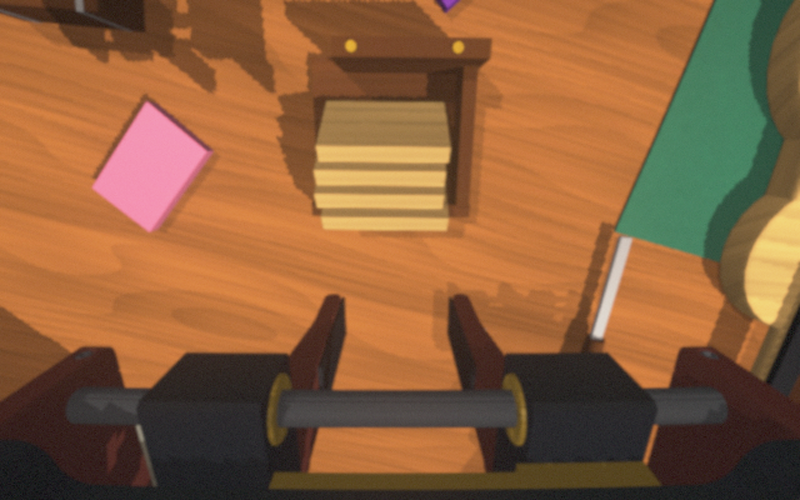

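Run:
```python
from h import *
import pickle
from scipy.optimize import least_squares
np.set_printoptions(precision=2,suppress=True)
im=pickle.load(open("w1.pkl","rb"))
P=np.array([[73,45,80],[73,-75,80],[59,-75,80],[-71,-60,50]]);U=np.array([[332,38],[491,40],[489,66],[455,217]])/1.25
def W(p,P):
    c,s=np.cos(p[2]),np.sin(p[2]);return np.c_[p[0]+c*P[:,0]-s*P[:,1],p[1]+s*P[:,0]+c*P[:,1],P[:,2]]
n=3
f=lambda p:(proj(im,W(p,P[:n]))-U[:n]).ravel()
r=least_squares(f,[502,-181,.256]);print(r.x,np.degrees(r.x[2]),r.fun)
print(proj(im,W(r.x,np.array([[-71,-60,50],[-59,-60,40],[-59,75,10],[59,45,80],[-71,75,0],[-71.,-75,50]])))*1.25)
# blank ends at top: pixels of top edges at blanks front (height ~ 68)
print([at_z(im,u/1.25,v/1.25,z) for u,v,z in[(322,229,68),(448,229,68),(316,163,77),(450,163,77)]])
```

```text
[ 494.5  -170.93    0.24] 13.748346714874488 [-1.31 -0.05  0.56  2.27  0.76 -2.14]
[[452.45 222.62]
 [451.83 207.92]
 [315.93 199.19]
 [330.74  58.56]
 [318.34 209.01]
 [468.52 223.06]]
[array([ 406.92, -132.67,   68.  ]), array([ 436.37, -240.32,   68.  ]), array([ 462.52, -117.69,   77.  ]), array([ 491.33, -223.35,   77.  ])]
```

Emit:
{"api": "move_arm", "payload": {"motion": [[-27,3,-25,0,0,-0.015,50],[-27,3,-65,0,0,-0.015,50],[-27,3,-105,0,0,-0.015,50],[-27,3,-145,0,0,-0.015,50],[-27,3,-175,0,0,-0.015,50]]}}

```text
t: 2.98
ee_pos: [390.7, -201.4, 45.6]
orientation: [2.476, -1.933, -0.001]
ft_force: [0.4, 0.3, 0.2]
width: 50.5
```

Emit:
{"api": "move_arm", "payload": {"motion": [[10,2.5,0,0,0,0,50],[20,5,0,0,0,0,50],[27,7,0,0,0,0,50],[34,9,0,0,0,0,50],[41,10.5,0,0,0,0,50]]}}

```text
t: 3.4
ee_pos: [435.2, -190.6, 49.7]
orientation: [-2.478, 1.93, -0.006]
ft_force: [0.2, -0.0, 0.3]
width: 50.1
```

Emit:
{"api": "move_arm", "payload": {"motion": [[6,1.5,0,0,0,0,50],[12,3,0,0,0,0,50],[18,4.5,0,0,0,0,50],[24,6,0,0,0,0,50],[30,7.5,0,0,0,0,50]]}}

```text
t: 3.82
ee_pos: [463.3, -182.5, 47.8]
orientation: [-2.478, 1.931, -0.0]
ft_force: [0.6, -0.4, 0.6]
width: 50.2
```

Emit:
{"api": "move_arm", "payload": {"motion": [[4,1,0,0,0,0,50],[7,1.8,0,0,0,0,50],[10,2.5,0,0,0,0,50],[12,3,0,0,0,0,50],[14,3.5,0,0,0,0,50]]}}

```text
t: 4.23
ee_pos: [470.8, -179.2, 47.0]
orientation: [2.475, -1.924, -0.016]
ft_force: [-24.8, -14.3, 16.5]
width: 49.8
```

Run:
```python
from h import *
a=get_image("wrist")["color"][0:320];b=get_image("scene")["color"][110:210,180:340]
v=np.vstack([a,cv2.resize(b,(640,400))[:, :]])[:,:,::-1]
cv2.imwrite("pics/p1.png",cv2.resize(v,(533,600)))
```

```text
(no output)
```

View pics/p1.png

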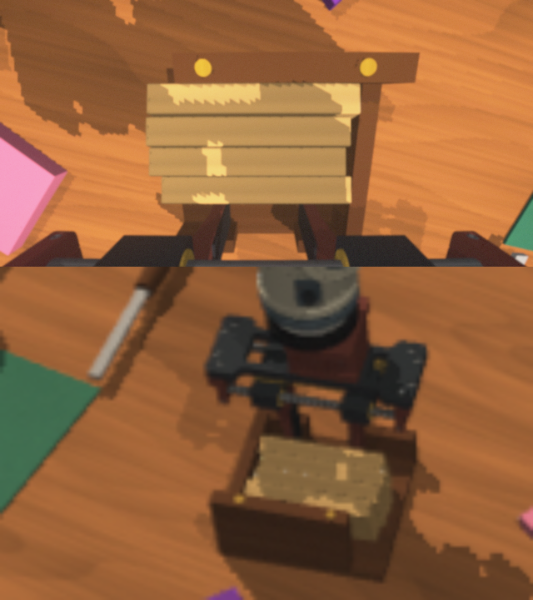

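Wrist half: the row is upright and tight along the backstop, with the ends staggered off the fence by a few mm on the right. I'll back off, rise and look again.

Emit:
{"api": "move_arm", "payload": {"motion": [[-12,-3,0,0,0,0,50],[-36,-9,5,0,0,0,50],[-50,-12,40,0,0,0,20],[-50,-12,80,0,0,0,20],[-50,-12,100,0,0,0,20]]}}

```text
t: 4.75
ee_pos: [426.8, -191.7, 150.5]
orientation: [-2.476, 1.932, -0.003]
ft_force: [0.2, -1.1, 0.6]
width: 33.6
```

Run:
```python
from h import *
im=get_image("wrist");save(im,"w2",(150,0,550,300),2);o=get_obs();print(o["ee_pos"],o["orientation"].tolist(),o["width"])
import pickle;pickle.dump(im,open("w2.pkl","wb"))
```

```text
[ 429.12445216 -192.58936138  153.07895592] [-2.475536111178013, 1.9310947258939954, -0.011981001615774051] 29.176671132163687
```

View pics/w2.png

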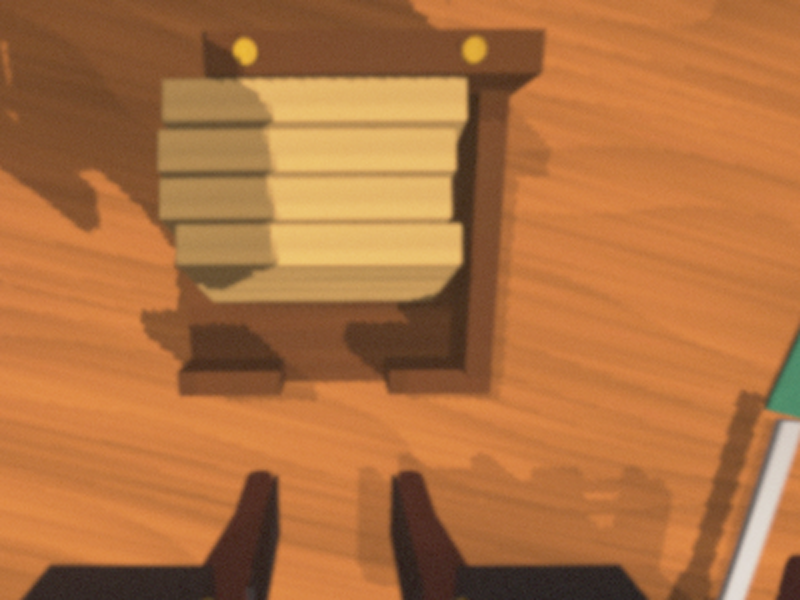

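Run:
```python
from h import *
import pickle
from scipy.optimize import least_squares
np.set_printoptions(precision=2,suppress=True)
im=pickle.load(open("w2.pkl","rb"))
px=lambda a:np.array(a)/2+[150,0]
P=np.array([[73,45,80],[73,-75,80],[59,-75,80],[59,45,80],[-71,75,40],[-59,26,40],[-71,26,40],[-59,-26,40],[-71,-26,40]]);U=px([[206,32],[545,30],[543,73],[205,77],[180,394],[284,370],[284,394],[386,370],[388,394]])
def W(p,P):
    c,s=np.cos(p[2]),np.sin(p[2]);return np.c_[p[0]+c*P[:,0]-s*P[:,1],p[1]+s*P[:,0]+c*P[:,1],P[:,2]]
f=lambda p:(proj(im,W(p,P))-U).ravel()
r=least_squares(f,[502,-181,.256],loss="soft_l1");print(r.x,np.degrees(r.x[2]));print(f(r.x).reshape(-1,2))
p=r.x;R=np.array([[np.cos(p[2]),np.sin(p[2])],[-np.sin(p[2]),np.cos(p[2])]])
for n,u,z in[("b1L",(163,79),80),("b1R",(467,79),80),("b2R",(457,127),80),("b3R",(451,175),80),("b4bl",(176,266),80),("b4br",(462,266),80),("b4L",(176,225),80),("botL",(213,302),10),("botR",(430,302),10)]:
    q=at_z(im,*px(u),z);print(n,R@(q[:2]-p[:2]))
print(R@(np.array([470.8,-179.2])-p[:2]))
```

```text
[ 497.32 -171.73    0.25] 14.584489654168177
[[-1.24 -0.06]
 [ 0.61 -0.22]
 [-0.03  0.25]
 [ 0.54 -0.57]
 [ 0.07  0.79]
 [-1.78  0.28]
 [-1.34  0.37]
 [ 1.79 -0.17]
 [ 0.55 -0.07]]
b1L [58.24 60.48]
b1R [ 57.2  -47.93]
b2R [ 41.36 -45.09]
b3R [ 24.91 -43.65]
b4bl [-7.21 61.17]
b4br [ -8.19 -49.46]
b4L [ 8.02 59.89]
botL [-29.97  62.17]
botR [-30.94 -48.87]
[-27.54  -0.55]
```

Emit:
{"api": "move_arm", "payload": {"motion": [[-21,0,0,0,0,0.008,0],[-21,0,-40,0,0,0.008,0],[-21,0,-80,0,0,0.008,0],[-21,0,-115,0,0,0.008,0],[-21,0,-128,0,0,0.008,0]]}}

```text
t: 5.22
ee_pos: [403.6, -190.1, 16.2]
orientation: [2.485, -1.921, -0.007]
ft_force: [-2.1, -0.3, 0.6]
width: 0.5
```

Emit:
{"api": "move_arm", "payload": {"motion": [[0,0,0,0,0,0,0],[0,0,0,0,0,0,0]]}}

```text
t: 5.38
ee_pos: [405.3, -190.9, 19.1]
orientation: [2.485, -1.921, -0.003]
ft_force: [0.6, 0.2, -0.0]
width: 0.7
```

Emit:
{"api": "move_arm", "payload": {"motion": [[10,2.5,0,0,0,0,0],[20,5,0,0,0,0,0],[30,7.5,0,0,0,0,0],[40,10,0,0,0,0,0],[48,12,0,0,0,0,0]]}}

```text
t: 5.8
ee_pos: [456.1, -179.1, 20.6]
orientation: [-2.486, 1.92, -0.004]
ft_force: [-0.1, -0.7, 0.6]
width: 0.6
```

Emit:
{"api": "move_arm", "payload": {"motion": [[5,1.3,0,0,0,0,0],[10,2.5,0,0,0,0,0],[14,3.5,0,0,0,0,0],[18,4.5,0,0,0,0,0],[21,5.3,0,0,0,0,0]]}}

```text
t: 6.22
ee_pos: [474.5, -173.6, 19.4]
orientation: [2.485, -1.921, -0.002]
ft_force: [-1.8, -0.8, -1.2]
width: 0.7
```

Emit:
{"api": "move_arm", "payload": {"motion": [[2,0.5,0,0,0,0,0],[4,1,0,0,0,0,0],[5,1.3,0,0,0,0,0],[6,1.5,0,0,0,0,0],[6,1.5,0,0,0,0,0]]}}

```text
t: 6.63
ee_pos: [480.9, -172.4, 19.7]
orientation: [-2.485, 1.921, -0.0]
ft_force: [-1.1, -0.2, -1.1]
width: 0.7
```

Emit:
{"api": "move_arm", "payload": {"motion": [[1,0.3,0,0,0,0,0],[2,0.5,0,0,0,0,0],[2,0.5,0,0,0,0,0]]}}

```text
t: 6.88
ee_pos: [481.4, -172.1, 19.7]
orientation: [2.485, -1.92, -0.003]
ft_force: [-7.6, -4.1, 2.2]
width: 0.4
```

Emit:
{"api": "move_arm", "payload": {"motion": [[-10,-2.5,0,0,0,0,0],[-10,-2.5,30,0,0,0,0],[-10,-2.5,70,0,0,0,0],[-5,20,100,0,0,0,0],[0,58,100,0,0,0,0]]}}

```text
t: 7.3
ee_pos: [487.2, -116.5, 125.3]
orientation: [-2.478, 1.923, -0.018]
ft_force: [0.6, 1.1, 0.8]
width: 1.2
```

Emit:
{"api": "move_arm", "payload": {"motion": [[0,38,0,0,0,0,0],[0,38,-40,0,0,0,0],[0,38,-75,0,0,0,0],[0,38,-95,0,0,0,0],[0,38,-95,0,0,0,0]]}}

```text
t: 7.72
ee_pos: [480.4, -75.2, 21.8]
orientation: [2.485, -1.919, -0.007]
ft_force: [-0.4, 0.3, 0.3]
width: 0.4
```

Emit:
{"api": "move_arm", "payload": {"motion": [[4,-8,0,0,0,0,0],[6,-16,0,0,0,0,0],[7.5,-22,0,0,0,0,0],[8.5,-26,0,0,0,0,0],[9,-28,0,0,0,0,0]]}}

```text
t: 8.13
ee_pos: [492.8, -105.1, 25.9]
orientation: [-2.483, 1.922, -0.004]
ft_force: [-0.9, 1.7, 1.9]
width: 0.2
```

Emit:
{"api": "move_arm", "payload": {"motion": [[0.5,-2,0,0,0,0,0],[1,-4,0,0,0,0,0],[1.5,-6,0,0,0,0,0],[1.5,-6,0,0,0,0,0]]}}

```text
t: 8.47
ee_pos: [492.9, -109.1, 25.0]
orientation: [-2.485, 1.921, 0.002]
ft_force: [-1.7, 7.7, 7.3]
width: 0.3
```

Emit:
{"api": "move_arm", "payload": {"motion": [[0.4,-1.5,0,0,0,0,0],[0.4,-1.5,0,0,0,0,0]]}}

```text
t: 8.63
ee_pos: [492.6, -109.2, 25.1]
orientation: [-2.485, 1.921, 0.005]
ft_force: [-2.1, 16.5, 11.5]
width: 0.4
```

Emit:
{"api": "move_arm", "payload": {"motion": [[-4,15,0,0,0,0,0],[-6,23,0,0,0,0,0],[8,27,0,0,0,0,0],[25,31,0,0,0,0,0],[25,31,0,0,0,0,0]]}}

```text
t: 9.05
ee_pos: [521.9, -80.0, 25.1]
orientation: [-2.486, 1.918, -0.006]
ft_force: [0.1, 0.1, 0.7]
width: 0.4
```

Emit:
{"api": "move_arm", "payload": {"motion": [[2,-8,0,0,0,0,0],[4,-14,0,0,0,0,0],[5,-18,0,0,0,0,0],[6,-22,0,0,0,0,0],[6,-22,0,0,0,0,0]]}}

```text
t: 9.47
ee_pos: [522.3, -101.3, 24.5]
orientation: [2.483, -1.924, -0.008]
ft_force: [-2.0, 13.7, 5.7]
width: 0.2
```

Emit:
{"api": "move_arm", "payload": {"motion": [[-4,15,0,0,0,0,0],[-4,15,35,0,0,0,0],[-4,15,75,0,0,0,0],[-8,10,105,0,0,0,0],[-28,-22,105,0,0,0,0]]}}

```text
t: 9.88
ee_pos: [502.0, -124.0, 135.3]
orientation: [-2.485, 1.914, -0.016]
ft_force: [2.0, 0.1, 0.2]
width: 0.6
```

Emit:
{"api": "move_arm", "payload": {"motion": [[-20,-38,0,0,0,0,40],[-26,-59,0,0,0,0,40],[-26,-59,0,0,0,0,40],[-26,-59,-40,0,0,0,40],[-26,-59,-70,0,0,0,40]]}}

```text
t: 10.3
ee_pos: [471.2, -184.7, 59.7]
orientation: [-2.483, 1.923, -0.006]
ft_force: [-0.6, 0.5, -0.4]
width: 30.2
```

Run:
```python
from h import *
o=get_obs();d=o["ee_pos"][:2]-[497.3,-171.7];a=np.radians(14.6)
print(o["ee_pos"],d@[np.cos(a),np.sin(a)],d@[-np.sin(a),np.cos(a)],o["qpos"],o["width"])
```

```text
[ 471.23373132 -184.69118236   59.72432713] -28.499246239991574 -6.001178692503599 [-3.97067141e-01  5.11048355e-01  1.98603081e+00  6.08297176e-05
  6.40615755e-01  9.21138287e-01] 30.23631633204054
```

Emit:
{"api": "move_arm", "payload": {"motion": [[0,0,-20,0,0,0,40],[0,0,-38,0,0,0,40],[5,1.3,-38,0,0,0,40],[9,2.3,-38,0,0,0,40],[12,3,-38,0,0,0,40]]}}

```text
t: 10.72
ee_pos: [483.7, -180.4, 22.4]
orientation: [-2.486, 1.921, -0.001]
ft_force: [-2.1, -0.9, -1.8]
width: 40.1
```

Emit:
{"api": "move_arm", "payload": {"motion": [[1.5,0.4,0,0,0,0,40],[2.5,0.6,0,0,0,0,40],[2.5,0.6,0,0,0,0,40]]}}

```text
t: 10.97
ee_pos: [483.5, -180.1, 22.5]
orientation: [2.484, -1.92, -0.004]
ft_force: [-8.2, -8.0, -0.9]
width: 40.5
```

Emit:
{"api": "move_arm", "payload": {"motion": [[-10,-2.5,0,0,0,0,40],[-14,-3.5,35,0,0,0,40],[-24,-6,70,0,0,0,40],[-40,-10,105,0,0,0,40],[-50,-12,130,0,0,0,40]]}}

```text
t: 11.38
ee_pos: [435.2, -192.2, 155.2]
orientation: [-2.485, 1.92, -0.006]
ft_force: [-0.7, -1.0, 0.4]
width: 39.8
```

Emit:
{"api": "move_arm", "payload": {"motion": [[0,0,0,0,0,0,87],[0,0,0,0,0,0,87]]}}

```text
t: 11.55
ee_pos: [436.3, -192.4, 154.3]
orientation: [-2.484, 1.921, -0.009]
ft_force: [0.5, 0.4, 0.0]
width: 50.4
```

Run:
```python
from h import *
import pickle
im=get_image("wrist");im2=get_image("top");o=get_obs();print(o["ee_pos"],o["orientation"].tolist(),o["width"])
pickle.dump((im,im2),open("w3.pkl","wb"))
a=cv2.resize(im["color"][0:240,180:500],(800,600))[:,:,::-1]
a[:170,:240]=cv2.resize(im2["color"][170:238,232:328][:,:,::-1],(240,170),interpolation=cv2.INTER_CUBIC)
cv2.imwrite("pics/w3.png",a)
```

```text
[ 435.39984605 -191.69171548  151.91624844] [-2.4853905819888675, 1.9209588262881034, -0.0017811259556798594] 57.73989455834655
```

View pics/w3.png

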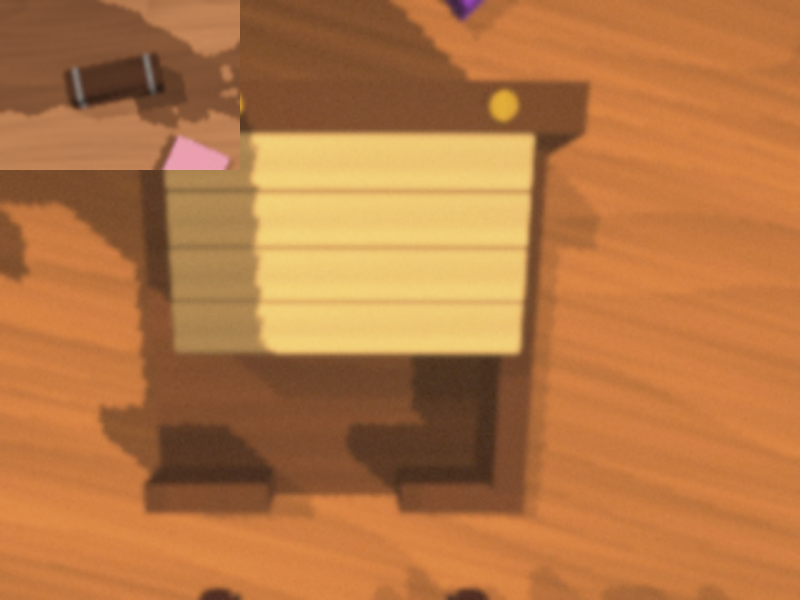

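Row is upright, tight and flush on the fence (seams level at y=190/246/301, right ends all along the fence). Now the keeper. In the inset it lies at (115,80), dark with two bands, the only such block.

Emit:
{"api": "move_arm", "payload": {"motion": [[5,40,5,0,0,0.12,87],[10,80,10,0,0,0.24,87],[15,120,18,0,0,0.36,87],[20,160,18,0,0,0.48,87],[25,200,18,0,0,0.6,87]]}}

```text
t: 12.07
ee_pos: [460.0, 10.3, 168.9]
orientation: [2.945, -1.092, -0.002]
ft_force: [0.2, -0.1, 0.1]
width: 86.1
```

Emit:
{"api": "move_arm", "payload": {"motion": [[10,40,0,0,0,0.12,87],[20,80,0,0,0,0.24,87],[40,100,0,0,0,0.36,87],[40,100,0,0,0,0.48,87],[40,100,0,0,0,0.6,87]]}}

```text
t: 12.48
ee_pos: [500.5, 110.3, 168.1]
orientation: [3.137, -0.167, -0.003]
ft_force: [-0.6, -0.8, -0.2]
width: 87.0
```

Emit:
{"api": "move_arm", "payload": {"motion": [[0,0,0,0,0,0.12,87],[0,0,0,0,0,0.23,87],[0,0,0,0,0,0.23,87]]}}

```text
t: 12.73
ee_pos: [499.5, 108.7, 168.1]
orientation: [3.136, 0.186, -0.004]
ft_force: [-0.4, 0.4, 0.3]
width: 87.0
```

Run:
```python
from h import *
import pickle
im=get_image("wrist");o=get_obs();print(o["ee_pos"],o["orientation"].tolist(),o["qpos"],o["width"])
pickle.dump(im,open("w4.pkl","wb"));save(im,"w4",s=1.25)
```

```text
[499.61937624 108.55819851 168.29162969] [3.1363787721442136, 0.17664126447293924, -0.003751467396623633] [1.90630030e-01 3.34545581e-01 1.91986174e+00 1.04007211e-04
 8.89584576e-01 7.80430441e-02] 86.65639450699854
```

View pics/w4.png

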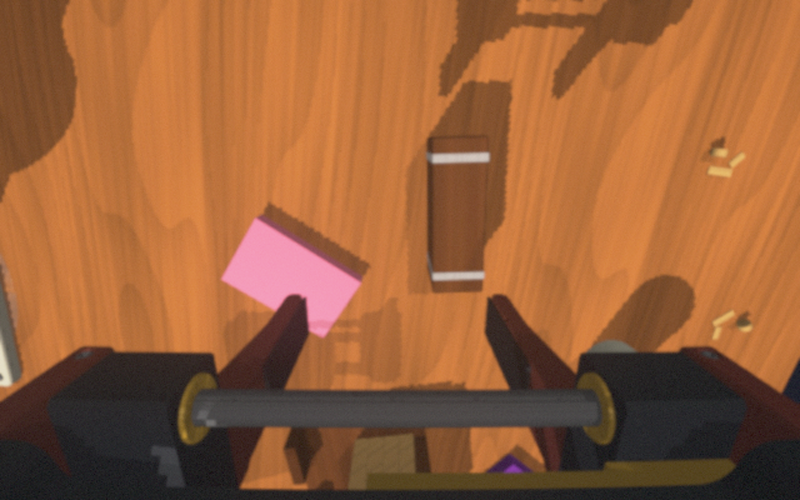

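The keeper is at (460,215) with both bands visible, and the pink look-alike at (290,275) is well off to the left.

Run:
```python
from h import *
import pickle
im=pickle.load(open("w4.pkl","rb"));np.set_printoptions(precision=1,suppress=True)
c=np.array([at_z(im,u/1.25,v/1.25,60) for u,v in[(430,136),(488,136),(483,291),(433,291)]]);print(c)
m=c.mean(0);a=(c[0]+c[1]-c[2]-c[3])/2;b=(c[1]+c[2]-c[0]-c[3])/2
print(m,a,np.linalg.norm(a),np.degrees(np.arctan2(a[1],a[0])),b,np.linalg.norm(b))
```

```text
[[511.5 197.2  60. ]
 [552.  202.2  60. ]
 [570.5  85.8  60. ]
 [531.   81.1  60. ]]
[541.2 141.6  60. ] [-19.  116.2   0. ] 117.74324404983484 99.28947111196692 [40.   4.9  0. ] 40.29253384971569
```

Emit:
{"api": "move_arm", "payload": {"motion": [[10,35,0,0,0,0.05,87],[20,70,0,0,0,0.05,87],[29,108,0,0,0,0.05,87]]}}

```text
t: 13.03
ee_pos: [529.4, 216.9, 168.9]
orientation: [3.131, 0.248, -0.002]
ft_force: [0.6, -0.2, 0.2]
width: 87.0
```

Emit:
{"api": "move_arm", "payload": {"motion": [[0,0,-8,-0.12,-0.0195,0,87],[0,0,-16,-0.24,-0.039,0,87],[0,0,-24,-0.36,-0.0585,0,87],[0,0,-32,-0.48,-0.078,0,87],[0,0,-40,-0.6,-0.0975,0,87]]}}

```text
t: 13.45
ee_pos: [529.6, 217.1, 129.6]
orientation: [2.522, 0.202, 0.068]
ft_force: [0.7, -0.6, 0.1]
width: 87.2
```

Emit:
{"api": "move_arm", "payload": {"motion": [[0,0,-20,-0.12,-0.0195,0,87],[0,0,-45,-0.175,-0.0285,0,87],[0,0,-45,-0.175,-0.0285,0,87],[0,0,-45,-0.175,-0.0285,0,87]]}}

```text
t: 13.78
ee_pos: [527.7, 215.9, 82.2]
orientation: [2.348, 0.194, 0.073]
ft_force: [0.7, 0.5, 0.3]
width: 87.2
```

```bash
cat > st.py <<'E'
from h import *
from scipy.spatial.transform import Rotation as R
np.set_printoptions(precision=3,suppress=True)
o=get_obs();M=R.from_rotvec(o["orientation"]).as_matrix();print(o["t"],o["ee_pos"],"jaw",M[:,0],"back",-M[:,2],"G",o["ee_pos"]-M[:,2]*18.7,"q",o["qpos"],o["ft_force"],o["width"])
E
python3 st.py
```

```text
13.7833 [527.684 215.925  82.214] jaw [ 0.987  0.162 -0.006] back [-0.111  0.699  0.706] G [525.614 229.     95.422] q [ 0.702  0.773  1.645 -0.684  1.28   0.93 ] [0.658 0.492 0.309] 87.1957235393756
```

Emit:
{"api": "move_arm", "payload": {"motion": [[4,-24,-25,0,0,0,87],[8,-46,-47,0,0,0,87],[10,-58,-59,0,0,0,87],[11,-61.5,-63.5,0,0,0,87],[11,-61.5,-63.5,0,0,0,30]]}}

```text
t: 14.2
ee_pos: [540.8, 153.5, 22.5]
orientation: [2.352, 0.188, 0.077]
ft_force: [-0.2, -0.3, 0.5]
width: 83.3
```

Emit:
{"api": "move_arm", "payload": {"motion": [[0,0,0,0,0,0,25],[0,0,0,0,0,0,25],[0,0,0,0,0,0,25],[0,0,0,0,0,0,25],[0,0,0,0,0,0,25]]}}

```text
t: 14.62
ee_pos: [540.4, 155.5, 21.7]
orientation: [2.35, 0.193, 0.079]
ft_force: [0.0, -0.2, -0.1]
width: 50.7
```

```bash
python3 st.py
```

```text
14.6167 [540.402 155.524  21.741] jaw [ 0.987  0.163 -0.001] back [-0.115  0.697  0.708] G [538.259 168.561  34.975] q [ 0.615  0.844  1.706 -0.773  1.142  0.986] [ 0.034 -0.217 -0.12 ] 50.69363952926356
```

Emit:
{"api": "move_arm", "payload": {"motion": [[0,0,0,0,0,0,25],[0,0,0,0,0,0,25],[0,0,0,0,0,0,25],[0,0,0,0,0,0,25]]}}

```text
t: 14.95
ee_pos: [540.2, 155.1, 21.3]
orientation: [2.35, 0.193, 0.078]
ft_force: [-1.4, 3.0, 2.7]
width: 40.1
```

Emit:
{"api": "move_arm", "payload": {"motion": [[0,0,20,0,0,0,25],[0,0,40,0,0,0,25],[0,0,60,0,0,0,25],[0,0,80,0,0,0,25],[0,0,80,0,0,0,25]]}}

```text
t: 15.37
ee_pos: [541.3, 155.5, 103.4]
orientation: [2.352, 0.191, 0.081]
ft_force: [0.7, 0.4, -4.8]
width: 39.7
```

```bash
python3 st.py
```

```text
15.3667 [541.318 155.521 103.441] jaw [0.987 0.162 0.002] back [-0.116  0.696  0.709] G [539.153 168.534 116.695] q [ 0.614  0.71   1.715 -0.74   1.231  0.895] [ 0.739  0.353 -4.826] 39.74905035315549
```

Emit:
{"api": "move_arm", "payload": {"motion": [[0,0,4,0.1185,0.0193,0,25],[0,0,8,0.237,0.0386,0,25],[0,0,12,0.355,0.058,0,25],[0,0,16,0.474,0.077,0,25],[0,0,20,0.592,0.0965,0,25]]}}

```text
t: 15.78
ee_pos: [539.8, 155.0, 120.6]
orientation: [2.952, 0.243, 0.022]
ft_force: [-0.5, -0.5, -5.8]
width: 39.8
```

Emit:
{"api": "move_arm", "payload": {"motion": [[0,0,0,0.1185,0.0193,0,25],[0,0,0,0.237,0.0386,0,25],[0,0,0,0.355,0.058,0,25],[0,0,0,0.474,0.077,0,25],[0,0,0,0.592,0.0965,0,25]]}}

```text
t: 16.2
ee_pos: [540.0, 154.3, 120.7]
orientation: [-2.714, -0.222, 0.045]
ft_force: [-0.1, 0.3, -6.0]
width: 39.9
```

Emit:
{"api": "move_arm", "payload": {"motion": [[0,0,0,0.1185,0.0193,0,25],[0,0,0,0.237,0.0386,0,25],[0,0,0,0.367,0.06,0,25],[0,0,0,0.367,0.06,0,25],[0,0,0,0.367,0.06,0,25]]}}

```text
t: 16.62
ee_pos: [539.1, 153.1, 118.2]
orientation: [-2.351, -0.187, 0.084]
ft_force: [-0.5, -0.6, -5.0]
width: 40.0
```

```bash
python3 st.py
python3 - <<'E'
from h import *
im=get_image("scene");save(im,"s5",(270,110,470,260),4)
import pickle;pickle.dump(im,open("s5.pkl","wb"))
E
```

```text
16.6167 [539.126 153.061 118.158] jaw [ 0.987  0.16  -0.005] back [ 0.116 -0.697  0.708] G [541.299 140.032 131.395] q [-0.129  0.639  1.827  0.843  1.132 -0.843] [-0.542 -0.645 -5.025] 39.9980260718903
```

View pics/s5.png

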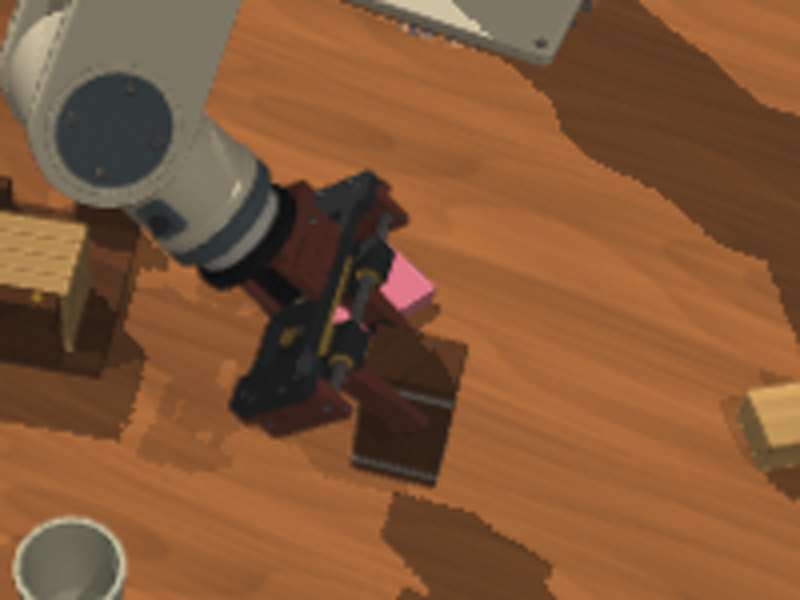

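Run:
```python
from h import *
import pickle
im=pickle.load(open("s5.pkl","rb"))
a=np.radians(9.3);S=np.array([np.cos(a),np.sin(a),0]);L=np.array([-S[1],S[0],0])
for tilt in(0,.1,.2):
  u=np.array([0,0,1])*np.cos(tilt)+L*np.sin(tilt);v=L*np.cos(tilt)-np.array([0,0,1])*np.sin(tilt)
  C=np.array([541.3,140,131.4])-27*u
  P=[C+60*k*u+20*i*S+30*j*v for k,i,j in[(1,1,1),(-1,1,1),(1,1,-1),(-1,1,-1),(1,-1,1)]]
  print(tilt,((proj(im,np.array(P))-[270,110])*4).round().tolist())
```

```text
0 [[455.0, 383.0], [433.0, 482.0], [362.0, 360.0], [347.0, 460.0], [468.0, 333.0]]
0.1 [[460.0, 387.0], [420.0, 480.0], [368.0, 359.0], [335.0, 454.0], [472.0, 337.0]]
0.2 [[463.0, 391.0], [407.0, 478.0], [374.0, 358.0], [324.0, 448.0], [476.0, 341.0]]
```

The block hangs upright: its corners match a zero-tilt projection. Lowering it to the bench.

Emit:
{"api": "move_arm", "payload": {"motion": [[0,0,-12,0,0,0,25],[0,0,-22,0,0,0,25],[0,0,-28,0,0,0,25],[0,0,-31,0,0,0,25],[0,0,-31,0,0,0,25]]}}

```text
t: 17.08
ee_pos: [539.5, 155.4, 89.4]
orientation: [-2.349, -0.194, 0.08]
ft_force: [-0.6, -0.8, -5.6]
width: 40.0
```

Emit:
{"api": "move_arm", "payload": {"motion": [[0,0,-2,0,0,0,25],[0,0,-4,0,0,0,25],[0,0,-6,0,0,0,25],[0,0,-6,0,0,0,25]]}}

```text
t: 17.42
ee_pos: [540.2, 154.7, 84.0]
orientation: [-2.349, -0.193, 0.078]
ft_force: [-0.8, -0.3, -4.3]
width: 40.1
```

Emit:
{"api": "move_arm", "payload": {"motion": [[0,0,-1.5,0,0,0,25],[0,0,-3,0,0,0,25],[0,0,-4.5,0,0,0,25],[0,0,-4.5,0,0,0,25]]}}

```text
t: 17.75
ee_pos: [540.0, 154.7, 79.4]
orientation: [-2.349, -0.193, 0.079]
ft_force: [0.3, 0.8, -4.6]
width: 39.8
```

Emit:
{"api": "move_arm", "payload": {"motion": [[0,0,-1,0,0,0,25],[0,0,-2,0,0,0,25],[0,0,-3,0,0,0,25],[0,0,-3,0,0,0,25]]}}

```text
t: 18.08
ee_pos: [540.2, 154.8, 76.8]
orientation: [-2.348, -0.193, 0.078]
ft_force: [-0.4, 1.2, -2.8]
width: 40.1
```

Emit:
{"api": "move_arm", "payload": {"motion": [[0,0,-1,0,0,0,25],[0,0,-1.5,0,0,0,25],[0,0,-1.5,0,0,0,25]]}}

```text
t: 18.33
ee_pos: [540.3, 155.1, 76.8]
orientation: [-2.346, -0.194, 0.078]
ft_force: [-3.1, -1.0, 7.9]
width: 40.0
```

Emit:
{"api": "move_arm", "payload": {"motion": [[0,0,1,0,0,0,50],[0,0,1,0,0,0,60],[0,0,1,0,0,0,70],[0,0,1,0,0,0,80],[0,0,1,0,0,0,87]]}}

```text
t: 18.75
ee_pos: [540.1, 154.8, 76.2]
orientation: [-2.349, -0.193, 0.078]
ft_force: [-0.3, -0.5, -0.1]
width: 70.1
```

Emit:
{"api": "move_arm", "payload": {"motion": [[1.2,-7,7,0,0,0,87],[3.5,-21,21,0,0,0,87],[7,-42,42,0,0,0,87],[11,-66,66,0,0,0,87],[15,-90,90,0,0,0,87]]}}

```text
t: 19.17
ee_pos: [554.8, 63.5, 167.3]
orientation: [-2.349, -0.193, 0.08]
ft_force: [1.2, 0.1, -0.8]
width: 87.2
```

```bash
python3 st.py
python3 - <<'E'
from h import *
sc=get_image("scene");t=get_image("top")
print(tri([sc,t],[mark_of(i,"keeper_mid")[0]["location"][::-1] for i in(sc,t)]))
v=np.hstack([cv2.resize(sc["color"][150:250,320:400],(480,600),interpolation=cv2.INTER_CUBIC),cv2.resize(t["color"][170:250,250:290],(300,600),interpolation=cv2.INTER_CUBIC)])
cv2.imwrite("pics/s6.png",v[:,:,::-1])
import pickle;pickle.dump((sc,t),open("s6.pkl","wb"))
E
```

```text
19.1667 [554.797  63.544 167.324] jaw [0.987 0.163 0.   ] back [ 0.115 -0.698  0.707] G [556.957  50.488 180.537] q [-0.272  0.594  1.746  0.731  1.291 -0.826] [ 1.191  0.148 -0.81 ] 87.1822945123916
[538.37247892 147.80402735  48.29533193]
```

View pics/s6.png

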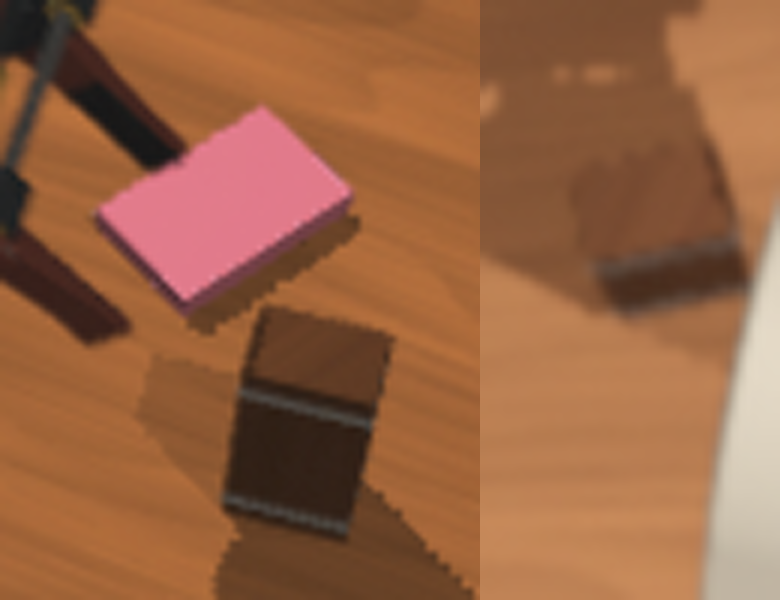

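Released; the keeper stands alone on its end. In the left half its top face is at (262,307)–(394,340)–(377,415)–(243,380).

Run:
```python
from h import *
import pickle
sc,t=pickle.load(open("s6.pkl","rb"));np.set_printoptions(precision=1,suppress=True)
c=np.array([at_z(sc,320+u/6,150+v/6,120) for u,v in[(262,307),(394,338),(378,408),(244,380)]]);print(c,c.mean(0),c[1]-c[0],c[3]-c[0])
b=np.array([at_z(sc,320+u/6,150+v/6,0) for u,v in[(222,510),(346,540)]]);print(b)
e=np.array([at_z(t,250+u/7.5,170+v/7.5,120) for u,v in[(745,290),(625,315),(595,262),(738,235)]]);print(e)
```

```text
[[535.6 114.  120. ]
 [525.4 172.  120. ]
 [562.3 178.9 120. ]
 [574.4 121.7 120. ]] [549.4 146.6 120. ] [-10.1  58.    0. ] [38.8  7.7  0. ]
[[569.4 119.5   0. ]
 [558.9 177.6   0. ]]
[[490.4 -81.4 120. ]
 [483.  -33.2 120. ]
 [505.1 -22.5 120. ]
 [512.9 -80.1 120. ]]
```

Emit:
{"api": "move_arm", "payload": {"motion": [[-2,15,10,-0.12,-0.0195,0,87],[-4,30,20,-0.24,-0.039,0,87],[-6,45,30,-0.36,-0.0585,0,87],[-9,60,40,-0.48,-0.078,0,87],[-12,75,40,-0.6,-0.0975,0,87]]}}

```text
t: 19.78
ee_pos: [543.4, 141.1, 207.6]
orientation: [-2.958, -0.244, 0.016]
ft_force: [0.6, 0.5, -0.8]
width: 87.0
```

Emit:
{"api": "move_arm", "payload": {"motion": [[0,5,0,-0.12,-0.0195,0,87],[0,5,0,-0.179,-0.029,0,87],[0,5,0,-0.179,-0.029,0,87]]}}

```text
t: 20.03
ee_pos: [541.2, 148.1, 205.2]
orientation: [3.125, 0.267, -0.004]
ft_force: [-0.6, -0.2, -0.1]
width: 87.0
```

```bash
python3 st.py
python3 - <<'E'
from h import *
import pickle
im=get_image("wrist");save(im,"w7",s=1.25);pickle.dump(im,open("w7.pkl","wb"))
E
```

```text
20.0333 [541.222 148.134 205.189] jaw [ 0.986  0.169 -0.003] back [0.002 0.005 1.   ] G [541.257 148.23  223.889] q [ 0.248  0.353  1.785 -0.005  1.007  0.081] [-0.574 -0.157 -0.104] 87.03808411891933
```

View pics/w7.png

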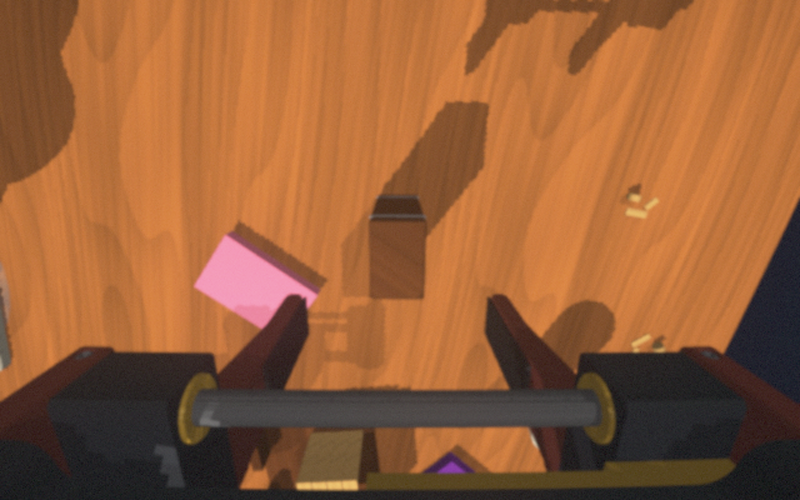

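Run:
```python
from h import *
import pickle
sc,t=pickle.load(open("s6.pkl","rb"));im=pickle.load(open("w7.pkl","rb"));np.set_printoptions(precision=1,suppress=True)
c=np.array([at_z(im,u/1.25,v/1.25,120) for u,v in[(369,220),(426,219),(424,298),(369,298)]]);print(c,c.mean(0))
e=np.array([at_z(t,250+(u-480)/7.5,170+v/7.5,120) for u,v in[(598,265),(738,238),(710,148),(573,175)]]);print(e,e.mean(0))
```

```text
[[516.5 175.3 120. ]
 [554.8 182.6 120. ]
 [564.8 124.5 120. ]
 [525.1 117.7 120. ]] [540.3 150.  120. ]
[[514.3 167.3 120. ]
 [522.2 111.  120. ]
 [559.8 120.9 120. ]
 [551.7 176.2 120. ]] [537.  143.8 120. ]
```

Emit:
{"api": "move_arm", "payload": {"motion": [[0,1,-35,0,0,0,87],[0,1,-70,0,0,0,87],[0,1,-100,0,0,0,87],[0,1,-113,0,0,0,87],[0,1,-113,0,0,0,25]]}}

```text
t: 20.5
ee_pos: [539.6, 144.0, 88.6]
orientation: [3.129, 0.254, -0.015]
ft_force: [-0.9, -0.0, -0.6]
width: 83.4
```

Emit:
{"api": "move_arm", "payload": {"motion": [[0,0,0,0,0,0,25],[0,0,0,0,0,0,25],[0,0,0,0,0,0,25],[0,0,0,0,0,0,25],[0,0,0,0,0,0,25]]}}

```text
t: 20.92
ee_pos: [543.8, 145.9, 94.3]
orientation: [3.129, 0.257, 0.002]
ft_force: [0.0, 0.0, -0.2]
width: 50.4
```

Emit:
{"api": "move_arm", "payload": {"motion": [[0,0,0,0,0,0,25],[0,0,0,0,0,0,25],[0,0,0,0,0,0,25],[0,0,0,0,0,0,25]]}}

```text
t: 21.25
ee_pos: [543.2, 145.8, 93.8]
orientation: [3.128, 0.257, -0.001]
ft_force: [-2.0, 0.3, 6.2]
width: 40.1
```

```bash
python3 st.py
```

```text
21.25 [543.216 145.843  93.751] jaw [ 0.987  0.163 -0.001] back [0.    0.003 1.   ] G [543.218 145.897 112.451] q [ 0.243  0.514  1.848 -0.004  0.78   0.081] [-1.951  0.303  6.158] 40.05638710252797
```

Emit:
{"api": "move_arm", "payload": {"motion": [[0,0,25,0,0,0,25],[0,0,60,0,0,0,25],[0,0,95,0,0,0,25],[0,0,110,0,0,0,25],[0,0,110,0,0,0,25]]}}

```text
t: 21.67
ee_pos: [545.2, 146.3, 206.6]
orientation: [3.129, 0.257, 0.009]
ft_force: [0.8, 0.7, -4.7]
width: 39.8
```

Emit:
{"api": "move_arm", "payload": {"motion": [[-8,-36,0,0,0,0.02,25],[-16,-72,0,0,0,0.04,25],[-24,-108,0,0,0,0.06,25],[-32,-144,0,0,0,0.08,25],[-40,-180,0,0,0,0.09,25]]}}

```text
t: 22.08
ee_pos: [501.0, -35.4, 201.0]
orientation: [3.114, 0.4, -0.006]
ft_force: [1.3, -0.0, -4.7]
width: 39.3
```

Emit:
{"api": "move_arm", "payload": {"motion": [[-8,-36,0,0,0,0,25],[-16,-72,0,0,0,0,25],[-24,-108,0,0,0,0,25],[-32,-140,0,0,0,0,25],[-35,-153,0,0,0,0,25]]}}

```text
t: 22.5
ee_pos: [465.9, -190.1, 201.1]
orientation: [3.114, 0.394, -0.006]
ft_force: [0.1, 0.4, -4.9]
width: 39.8
```

Emit:
{"api": "move_arm", "payload": {"motion": [[0,0,0,0,0,0,25],[0,0,0,0,0,0,25]]}}

```text
t: 22.67
ee_pos: [466.8, -187.3, 201.4]
orientation: [3.116, 0.394, -0.005]
ft_force: [0.9, 1.0, -4.7]
width: 39.9
```

```bash
cat >> st.py <<'E'
d=o["ee_pos"][:2]-[497.3,-171.7];a=np.radians(14.6)
print("rack",d@[np.cos(a),np.sin(a)],d@[-np.sin(a),np.cos(a)],"yaw",np.degrees(np.arctan2(M[1,0],M[0,0])))
E
python3 st.py;python3 - <<'E'
from h import *
import pickle
im=get_image("wrist");sc=get_image("scene")
v=np.hstack([im["color"],cv2.resize(sc["color"][100:210,190:350],(582,400))])
cv2.imwrite("pics/w8.png",cv2.resize(v[:,:,::-1],(800,262)))
E
```

```text
22.6667 [ 466.796 -187.299  201.384] jaw [ 0.968  0.249 -0.003] back [0.003 0.001 1.   ] G [ 466.852 -187.271  220.084] q [-0.404  0.274  1.912 -0.003  0.957 -0.654] [ 0.944  1.025 -4.72 ] 39.940184933093626
rack -33.45086384351965 -7.405778064151793 yaw 14.42401578520689
```

View pics/w8.png

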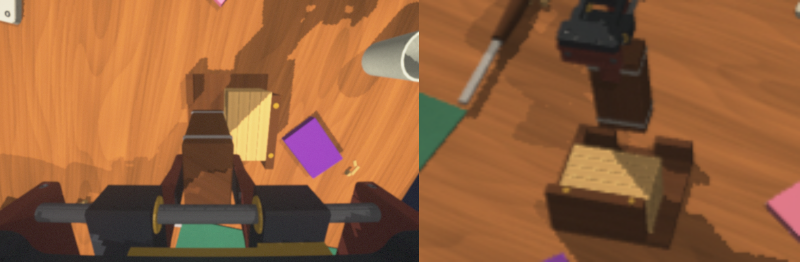

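Emit:
{"api": "move_arm", "payload": {"motion": [[0,0,-25,0,0,0,25],[0,0,-45,0,0,0,25],[0,0,-60,0,0,0,25],[0,0,-75,0,0,0,25],[0,0,-75,0,0,0,25]]}}

```text
t: 23.18
ee_pos: [466.4, -185.1, 125.3]
orientation: [3.116, 0.401, -0.008]
ft_force: [-0.5, 1.0, -5.1]
width: 39.6
```

Emit:
{"api": "move_arm", "payload": {"motion": [[0,0,-6,0,0,0,25],[0,0,-12,0,0,0,25],[0,0,-16,0,0,0,25],[0,0,-18,0,0,0,25],[0,0,-18,0,0,0,25]]}}

```text
t: 23.6
ee_pos: [468.1, -187.2, 110.1]
orientation: [3.113, 0.397, -0.001]
ft_force: [0.4, -0.9, -4.0]
width: 39.8
```

```bash
python3 st.py
```

```text
23.6 [ 468.145 -187.179  110.093] jaw [ 0.968  0.251 -0.001] back [0.    0.003 1.   ] G [ 468.149 -187.123  128.793] q [-0.402  0.419  1.971 -0.004  0.751 -0.653] [ 0.399 -0.903 -4.046] 39.77456732901915
rack -32.115531304185446 -7.630054515098 yaw 14.549606199522058
```

Emit:
{"api": "move_arm", "payload": {"motion": [[0,0,-2,0,0,0,25],[0,0,-4,0,0,0,25],[0,0,-4.5,0,0,0,25],[0,0,-4.5,0,0,0,25]]}}

```text
t: 23.93
ee_pos: [468.1, -187.3, 105.7]
orientation: [3.113, 0.397, -0.001]
ft_force: [-0.5, -0.1, -4.5]
width: 39.9
```

Emit:
{"api": "move_arm", "payload": {"motion": [[2,0.5,0,0,0,0,25],[4,1,0,0,0,0,25],[5,1.3,0,0,0,0,25],[5.8,1.5,0,0,0,0,25],[5.8,1.5,0,0,0,0,25]]}}

```text
t: 24.35
ee_pos: [474.2, -185.7, 105.7]
orientation: [3.113, 0.398, -0.001]
ft_force: [0.4, 0.4, -4.7]
width: 40.1
```

```bash
python3 st.py
```

```text
24.35 [ 474.226 -185.709  105.716] jaw [ 0.968  0.251 -0.001] back [-0.     0.003  1.   ] G [ 474.226 -185.651  124.416] q [-0.395  0.432  1.962 -0.004  0.746 -0.646] [ 0.398  0.352 -4.667] 40.10042665861468
rack -25.859656323780236 -7.740107517502472 yaw 14.55950905831226
```

Next, 0.5 mm steps toward contact.

Emit:
{"api": "move_arm", "payload": {"motion": [[0.5,0.13,0,0,0,0,25],[1,0.25,0,0,0,0,25],[1,0.25,0,0,0,0,25]]}}

```text
t: 24.6
ee_pos: [475.0, -185.5, 105.7]
orientation: [3.113, 0.397, -0.001]
ft_force: [0.5, -0.0, -5.6]
width: 39.9
```

Emit:
{"api": "move_arm", "payload": {"motion": [[0.5,0.13,0,0,0,0,25],[1,0.25,0,0,0,0,25],[1,0.25,0,0,0,0,25]]}}

```text
t: 24.85
ee_pos: [476.0, -185.2, 105.7]
orientation: [3.113, 0.397, -0.001]
ft_force: [-1.0, 0.4, -4.6]
width: 39.9
```

Emit:
{"api": "move_arm", "payload": {"motion": [[0.5,0.13,0,0,0,0,25],[1,0.25,0,0,0,0,25],[1,0.25,0,0,0,0,25]]}}

```text
t: 25.1
ee_pos: [476.1, -185.0, 105.5]
orientation: [3.114, 0.398, -0.004]
ft_force: [-4.3, -2.0, -3.2]
width: 40.0
```

Emit:
{"api": "move_arm", "payload": {"motion": [[0.5,0.13,0,0,0,0,25],[1,0.25,0,0,0,0,25],[1,0.25,0,0,0,0,25]]}}

```text
t: 25.35
ee_pos: [476.1, -184.8, 105.4]
orientation: [3.114, 0.398, -0.007]
ft_force: [-7.4, -3.5, -1.5]
width: 39.8
```

Emit:
{"api": "move_arm", "payload": {"motion": [[-1.4,-0.35,0,0,0,0,25],[-1.4,-0.35,-1,0,0,0,25],[-1.4,-0.35,-2,0,0,0,25],[-1.4,-0.35,-2,0,0,0,25]]}}

```text
t: 25.68
ee_pos: [476.1, -185.0, 104.6]
orientation: [3.114, 0.398, -0.002]
ft_force: [-7.9, -0.1, 8.9]
width: 39.9
```

Emit:
{"api": "move_arm", "payload": {"motion": [[0,0,-0.5,0,0,0,25],[0,0,-1,0,0,0,25],[0,0,-1,0,0,0,25]]}}

```text
t: 25.93
ee_pos: [476.1, -185.0, 104.5]
orientation: [3.113, 0.398, -0.002]
ft_force: [-11.4, 1.8, 20.8]
width: 39.6
```

Emit:
{"api": "move_arm", "payload": {"motion": [[0,0,1,0,0,0,25],[0,0,1.6,0,0,0,25],[0,0,1.6,0,0,0,25]]}}

```text
t: 26.18
ee_pos: [476.1, -185.0, 104.6]
orientation: [3.114, 0.398, -0.002]
ft_force: [-6.0, -0.9, 3.7]
width: 39.8
```

Emit:
{"api": "move_arm", "payload": {"motion": [[0,0,0,0,0,0,45],[0,0,0,0,0,0,50],[0,0,0,0,0,0,60],[0,0,0,0,0,0,64],[0,0,0,0,0,0,64]]}}

```text
t: 26.6
ee_pos: [477.1, -185.2, 104.5]
orientation: [3.113, 0.397, 0.001]
ft_force: [0.0, -0.7, -0.9]
width: 63.3
```

Emit:
{"api": "move_arm", "payload": {"motion": [[0,0,10,0,0,0,64],[0,0,40,0,0,0,64],[0,0,80,0,0,0,64],[-20,-10,110,0,0,0,64],[-50,-20,125,0,0,0,64]]}}

```text
t: 27.02
ee_pos: [429.7, -206.2, 233.9]
orientation: [3.109, 0.4, 0.009]
ft_force: [0.8, -0.7, 0.2]
width: 64.3
```

Emit:
{"api": "move_arm", "payload": {"motion": [[-10,-40,0,0,0,0,64],[-20,-80,0,0,0,0,64],[-30,-120,0,0,0,0,64],[-30,-120,0,0,0,0,64],[-30,-120,0,0,0,0,64]]}}

```text
t: 27.43
ee_pos: [396.0, -326.9, 230.0]
orientation: [3.113, 0.391, 0.0]
ft_force: [-0.2, -0.6, 1.2]
width: 64.4
```

```bash
python3 st.py;python3 - <<'E'
from h import *
im=get_image("top");sc=get_image("scene");w=get_image("wrist")
v=np.hstack([cv2.resize(im["color"][160:250,330:430],(400,360),interpolation=cv2.INTER_CUBIC),cv2.resize(sc["color"][110:200,220:320],(400,360),interpolation=cv2.INTER_CUBIC)])
b=np.hstack([cv2.resize(w["color"],(384,240)),cv2.resize(sc["color"],(416,240))])
cv2.imwrite("pics/f1.png",np.vstack([v,b])[:,:,::-1])
import pickle;pickle.dump((im,sc,w),open("f1.pkl","wb"))
E
```

```text
27.4333 [ 395.962 -326.948  230.041] jaw [ 0.969  0.247 -0.   ] back [-0.001  0.004  1.   ] G [ 395.947 -326.88   248.741] q [-0.712  0.249  1.869 -0.003  1.021 -0.961] [-0.193 -0.643  1.246] 64.4041108774541
rack -137.1992633062433 -124.69080237075637 yaw 14.32269626566225
```

View pics/f1.png

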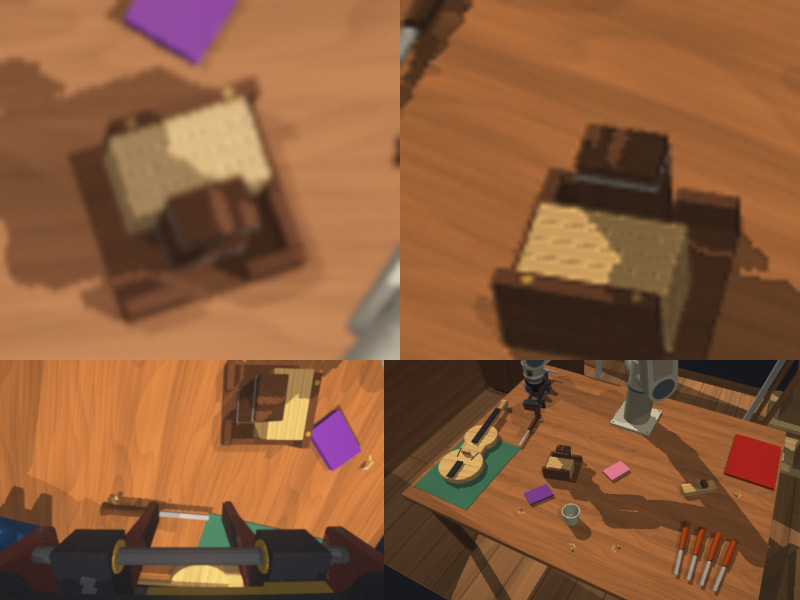

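```bash
python3 -c "
from workcell import *
print(close_job())"
```

```text
the job is handed in; nothing more can be done
None
```

The job is handed in at about 27.6 s of the 72 s allowed, with the arm clear of everything.

- **Row:** A first push at mid height stood the row up but left the bottoms about 23 mm out. A second push low through the lip opening brought them in. I then pushed the +y ends over to the fence and tightened the row against the backstop again. The close-up afterwards showed it upright, tight and flush with the fence.
- **Keeper:** I gripped it near one end, tipped it 90° onto its end on the bench and let go. I then took it afresh from above and lowered it between the row and the lip. I slid it until it touched the last blank (about 8 N), set it on the floor and released it.

**Last checks:**
- The final pictures show the keeper standing on its end, roughly midway along the blanks and against the last one, with the row still upright and tight. The cup and plane look undisturbed, and nothing seen of the gouge suggests it moved.
- The highest wrist force I saw in the readings was about 30 N.
- I did not measure the final gap between keeper and row in the images. That they touch rests on the contact force felt just before release and on the views.

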